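Ready the blow-off booth for a tool holder

TASK

Get the blow-off booth ready to clean a tool holder. First push the booth's sash up by its lower lip until the lip's lower edge is level with the tip of the height pointer on the guide (do not shift the pointer), then gently stand the tool holder with the short tapered shank upright, shank up, on the tray in front of the booth, and push the tray in under the sash until it stops, with the holder still standing on it. Last, turn the lever of the air cock to fully open, in line with its pipe, and leave the other things as they are.

Things in the scene. Friction and masses are not known exactly. Their poses are not given: they have to be found in the camera images.
- booth: Blow-off booth: aluminium frame, clear panels, 280 mm wide, 440 mm tall, fixed. Origin on the table under the middle of the sash plane; x horizontal into the booth, y left, z up. The sash is a clear panel 230 mm wide in an aluminium frame; behind it the booth is open for 190 mm. A deck plate 12 mm thick, 170 mm wide reaches 200 mm in front of the sash plane.
- sash_edge (a point): Middle of the front lower edge of the sash's lip, axes as the booth. The flat lip, 180 mm wide, 10 mm thick, stands out 32 mm in front of the sash plane; the point is on its underside, 85 mm over the table when fully down. The sash slides straight up, up to 190 mm, is counterbalanced, resists with about 4 N and stays where left. Under the lip all is clear down to the deck.
- height_mark (a point): Tip of the height pointer: a flat steel finger 4 mm thick on a dark clamp on the booth's right-hand sash guide, pointing inwards; 92 mm right of the sash's middle, 11 mm behind the lip's front edge, as is the whole clamp at least 8 mm behind it. It is 190 to 250 mm above the table; the sash passes it freely.
- tray_floor (a point): Centre of the upper face of the floor of the steel tray (140 x 140 mm outside), 20 mm above the table; a rim 4 mm thick rises 14 mm above the floor all round. Axes as the booth; the tray slides along +x under the raised sash. Fully out, its centre is 88 mm in front of the lip's front edge.
- tray_handle (a point): Middle of the upper edge of the front face (robot side) of the tray's upright handle plate, 128 mm in front of the tray's centre. The plate is 90 mm wide, 6 mm thick, 36 mm tall; its upper edge is 56 mm above the table. Axes as the booth.
- tray (a joint): Position of the tray in m: 0 fully out, 0.165 fully in against its stop. Resists with about 3 N and stays where it is left.
- holder_center (a point): Centre (half-way up) of the tool holder: steel, round, 100 mm tall, about 0.6 kg, standing on a plain nose 49 mm in diameter; grooved flange, 52 mm diameter, 56 to 75 mm above its foot; on top a tapered shank 25 mm tall, 39 narrowing to 34 mm. z is its axis, up to the shank. It stands on a wooden board 15 mm thick, 180 x 180 mm, at least 90 mm from the two other steel parts there.
- cock (a joint): Angle of the air cock's lever in rad: 0 shut (lever across the pipe), 1.57 open (lever in line with the pipe), a hard stop at each end. It grows counter-clockwise seen from above. Turning friction about 0.2 N m; it stays where it is left.
- lever_pivot (a point): Turning axis of the lever, on the fixed stand of the air cock, at the lever's mid-height, 105 mm above the table. y runs along the horizontal pipe (22 mm diameter, 200 mm long, its axis 55 mm above the table). Shut, the lever points along this frame's -x; open, along its -y.
- lever_end (a point): Free end of the cock's lever, 120 mm from its turning axis, at mid-height. The lever is straight and level; from 35 to 120 mm from the axis it is a black grip 18 mm wide and 16 mm thick, clear of everything beside it, with 30 mm of free height below it.
- bush: Plain steel tube, 56 mm diameter, 65 mm tall, on the board; origin at its foot. To be left alone.
- step_block: Stepped dark steel block, 50 x 45 x 60 mm, on the board; origin at the centre of its foot. To be left alone.
- fluid_bottle: Black plastic bottle with a red band, 60 mm diameter, 170 mm tall, origin at its foot. To be left alone.
- hammer: Hammer lying at the right. To be left alone.
- wrench: Wrench lying at the left. To be left alone.
- mug: White mug, 76 mm diameter, 90 mm tall, origin at its foot. To be left alone.
- oil_can: Steel can, 70 mm diameter, 120 mm tall, origin at its foot. To be left alone.
There are look-alikes about, which are no part of the job. What is shaped like the part that bears holder_center but blue, green or purple is not meant.

How it is judged:
On the way, in this order (a step that is already met when the one before it is completed fails the run):
1. the sash's lower edge is level with the pointer (z of sash_edge in the frame of height_mark between -0.01 and 0.01 m), for 0.3 s.
2. the holder stands released on the tray, the sash at the mark (all of step 1 and x of holder_center in the frame of tray_floor between -0.045 and 0.045 m and y of holder_center in the frame of tray_floor between -0.045 and 0.045 m and z of holder_center in the frame of tray_floor between 0.044 and 0.056 m and angle between holder_center's own z axis and vertical below 0.08 rad and contact force between the fingers and holder below 0.1 N and linear speed of holder below 0.02 m/s), for 0.2 s.
3. the tray is fully in with the holder standing on it (all of step 1 and x of holder_center in the frame of tray_floor between -0.045 and 0.045 m and y of holder_center in the frame of tray_floor between -0.045 and 0.045 m and z of holder_center in the frame of tray_floor between 0.044 and 0.056 m and angle between holder_center's own z axis and vertical below 0.08 rad and value of joint tray above 0.157 m), for 0.2 s.
4. the cock is fully open (value of joint cock above 1.45 rad), for 0.2 s.
At the end, for the whole second after the job is handed in: The lip's lower edge is within 10 mm of the pointer's height, the tray is within 8 mm of its inner stop, the tool holder stands upright (within 4.5 degrees), shank up, at rest on the tray floor, and the cock's lever is within 7 degrees of its open stop (all of step 3 and value of joint cock above 1.45 rad and contact force between the fingers and holder below 0.1 N and linear speed of holder below 0.02 m/s); the robot touches nothing.
It fails at once if the height pointer is shifted (over 8 mm) (distance of height_mark from where it was at the start of the episode above 0.008 m).
It fails at once if the holder is dropped (falls freely by over about 13 mm) (contact force between the fingers and holder below 0.1 N and linear speed of holder above 0.5 m/s).
It fails at once if one of the other loose things is disturbed (moved over 30 mm) (distance of any of bush, step_block, fluid_bottle, hammer, wrench, mug, oil_can from where it was at the start of the episode above 0.03 m).
It also fails if it takes over 72 s, if anything falls off the work surface, if the arm or the gripper's body presses on something with over 40 N, if the wrist force passes 120 N, or if a joint passes its speed limit or range.

ROBOT

A 6-joint arm with a two-finger parallel gripper is mounted at the origin on the work surface. World frame = base frame: x ahead of the robot, y to its left, z up, the work surface at z = 0. Lengths are in m, angles in rad, forces in N, time in s.
With the tool pointing down it reaches from about 0.275 to 1 m from the base axis. Payload 8.4 kg.
Tool frame: the origin (TCP) lies between the finger pads; the fingertips stand 14 mm ahead of it and the grasp point (between the pads) lies 5 mm behind it; z points along the fingers, y is the line along which they close (so a half turn about z gives the same grasp; the last joint's range is limited). The gripper opens to 85 mm and grips with 20 to 120 N. Pads are 22 mm wide; open, the fingers measure 114 mm over their backs; the gripper's body (76 mm by 85 mm) begins 54 mm behind the grasp point. The pads swing forward as they close: fully open they stand 13 mm farther back than shut.
Start: joints at [1.317, 0.353, 1.633, -0, 1.155, -0.002], TCP at [0.156, 0.605, 0.205] pointing down, gripper open.
Joint ranges: [-2.63, 2.63], [-0.92, 2.1], [0.06, 2.66], [-1.3, 4.44], [0, 2.69], [-3.02, 3.02]. Speed limits (rad/s): [2.22, 2.22, 2.79, 3.14, 3.14, 3.14].

INTERFACE

Orientations are given as a unit quaternion [x, y, z, w].
In Python, from cell import arm gives the robot as it stands.
- The arm moves only by the tool drive_tool, never from a script. Its argument "deltas" is text: rows parted by semicolons, each of 6 numbers parted by spaces: the shift along the world's x, y, z scaled (see below), then the turn, a rotation vector about the world's x, y, z scaled (see below). A call has 1 to 20 rows; each row is the pose to reach, as a shift and turn from the pose commanded when the call began; what a row does not reach only later rows make up. The controller multiplies each number of a shift by 1000 mm and each number of a turn by 45 degrees. A row lasts 1/8 s, in which the tool goes at most 62.5 mm and 10.7 degrees, less where a joint would pass 70% of its speed; a pose out of reach is approached as far as the arm can. A call with a number of a shift or a turn outside -1 to 1 is refused whole. A call with a gripper value outside its range is refused whole. "claw" is the opening, from -1 (shut) to 1 (fully open), set as the call begins (left out, the last holds). The fingers move at their own pace and stop on an object; "squeeze" is the grip in N (left out, the last holds). Time passes only in rows, so rows that repeat a pose let the fingers close. It gives the time, the measured TCP pose, the force, the opening and the grip force at its end, in the units of the state.
- arm.get_obs(): the state, without advancing time (a new reading comes with each control period).
- arm.grab_frame(name): name is "scene" or "side" or "wrist"; returns a dict with "color" (420x560x3 uint8, red, green, blue), "intrinsics" (3x3 intrinsics, pixels), "R" (3x3) and "t" (3): a world point X has camera coordinates R X + t. Camera axes: x right, y down, z forward; pixel columns grow to the right and rows downward; lengths in m; the calibration is good to about 2 mm. The wrist camera is an equidistant fisheye: a pixel r from the principal point sees the ray r / f radians off the axis. A picture is of the moment at which its call begins. There is no depth.
- arm.close_job(): hands the job in; it is judged then, once.
Trained networks look in a picture, given as the dict that the camera call returned (one of the last four; its "shot" number tells which), for a name from the list of things; names that differ only in an ending like _2 or _b are one class to them, and where a whole thing is asked for, a point or a joint stands for the part that bears it (a point fixed in the world has none). Each returns a list of dicts, best first, with "conf" (0 to 1); they miss things now and then, are a little off and sometimes report something else, mostly with a low value. They report only what shows in the picture. A call takes as long as a camera call. They do not tell look-alikes from the thing itself.
- arm.silhouettes(picture, target): "pixels" (420x560 bool, what is visible of it) and "rect" ([left, top, right, bottom] in pixels, round what is visible of it).
- arm.mark_of(picture, target): "uv" ([column, row] in pixels: a listed point, or the origin of a listed thing).
The state is a dict: "time": time; "qpos": joint angles; "joint_velocities": joint speeds; "joint_torque": joint torques, N m; "position": TCP position; "eef_rot": TCP orientation; "ft_force": force on the tool from outside, world axes, zero at the start; "moment": the same for the moment, N m; "finger_gap": finger opening in m; "gripper_force": force on a finger pad.
Only numpy, scipy, OpenCV 4.12 (cv2) and the standard library are available. Lean on these libraries where they do the work, as an engineer would, in place of code of your own. Each camera call takes 0.05 s, during which the arm holds its last target. There are 200 camera calls.

## Working session

There is one attempt and no reset: what is moved stays moved. The work goes in short steps, Python scripts to look and compute and a tool call to move; the robot and the scene stay as the last step left them, time stands still between calls to the robot, and variables do not carry over. Pictures are saved under pics/ and viewed, at most 10 in all, crops included, and the job is handed in when it is done.

Besides the shell and the picture viewer there is one more tool, called in YAML: its name, and indented under it one key for each argument. drive_tool: Moves the arm, as the interface text tells. Shifts and turns lie within -1 to 1; 1 stands for 1000 mm of shift or 45 degrees of turn. Its arguments: {"type":"object","properties":{"deltas":{"type":"string"},"claw":{"type":"number"},"squeeze":{"type":"number"}},"required":["deltas"]}

```bash
mkdir -p pics; cat > h.py <<'E'
import numpy as np, cv2
from cell import arm
def ray(p,uv):
    K=np.array(p["intrinsics"]);R=np.array(p["R"]);t=np.array(p["t"])
    x=(uv[0]-K[0,2])/K[0,0]; y=(uv[1]-K[1,2])/K[1,1]
    if p.get("fish"):
        r=np.hypot(x,y); s=np.sin(r)/r if r>1e-9 else 1; d=np.array([x*s,y*s,np.cos(r)])
    else: d=np.array([x,y,1.])
    d=R.T@d; return -R.T@t, d/np.linalg.norm(d)
def atz(p,uv,z):
    c,d=ray(p,uv); return c+d*(z-c[2])/d[2]
def tri(obs):
    A=np.zeros((3,3));b=np.zeros(3);L=[]
    for p,uv in obs:
        c,d=ray(p,uv);M=np.eye(3)-np.outer(d,d);A+=M;b+=M@c;L.append((M,c))
    X=np.linalg.solve(A,b); return X,[float(np.linalg.norm(M@(X-c))) for M,c in L]
def proj(p,X):
    K=np.array(p["intrinsics"]);c=np.array(p["R"])@X+np.array(p["t"])
    if p.get("fish"):
        r=np.hypot(c[0],c[1]);a=np.arctan2(r,c[2]);return np.array([K[0,2]+K[0,0]*a*c[0]/r,K[1,2]+K[1,1]*a*c[1]/r])
    return (K@(c/c[2]))[:2]
def grab(n,save=None):
    p=arm.grab_frame(n); p["fish"]=n=="wrist"
    if save: cv2.imwrite(f"pics/{save}.png",cv2.cvtColor(p["color"],cv2.COLOR_RGB2BGR))
    return p
E
python3 - <<'E'
from h import *
np.set_printoptions(precision=4,suppress=True)
a=grab("scene","s0");b=grab("side","d0")
Z=dict(sash_edge=.085,tray_floor=.02,tray_handle=.056,holder_center=.065,lever_pivot=.105,lever_end=.105,bush=.015,step_block=.015,fluid_bottle=0,mug=0,oil_can=0,hammer=.0,wrench=0,booth=0)
for n in ["booth","sash_edge","height_mark","tray_floor","tray_handle","holder_center","lever_pivot","lever_end","bush","step_block","fluid_bottle","mug","oil_can","hammer","wrench"]:
    r=[]
    for p in (a,b):
        m=arm.mark_of(p,n); r.append(m)
        print(n,[(np.round(k["uv"]).astype(int).tolist(),round(k["conf"],2),atz(p,k["uv"],Z[n]).round(3).tolist() if n in Z else "") for k in m[:4]])
    if r[0] and r[1]: print("   tri",*tri([(a,r[0][0]["uv"]),(b,r[1][0]["uv"])]))
o=arm.get_obs();print(o)
E
python3 -c "
import cv2,numpy as np
a=cv2.imread('pics/s0.png');b=cv2.imread('pics/d0.png')
"
```

```text
booth [([240, 241], 0.64, [0.691, -0.013, 0.0])]
booth [([327, 236], 0.77, [0.698, -0.006, 0.0]), ([247, 158], 0.56, [0.459, 0.504, 0.0]), ([350, 302], 0.36, [0.718, -0.295, 0.0]), ([249, 327], 0.19, [0.444, -0.367, 0.0])]
   tri [ 0.6943 -0.0103  0.0037] [0.0031158815057297736, 0.0031158815057296977]
sash_edge [([249, 222], 0.74, [0.655, -0.021, 0.085]), ([288, 172], 0.31, [0.457, -0.255, 0.085]), ([242, 172], 0.21, [0.634, -0.292, 0.085])]
sash_edge [([315, 213], 0.81, [0.658, 0.002, 0.085]), ([318, 179], 0.69, [0.694, 0.195, 0.085])]
   tri [ 0.6556 -0.0115  0.0949] [2.7760549272445454e-05, 2.776054927219243e-05]
height_mark [([242, 168], 0.52, '')]
height_mark [([323, 184], 0.58, '')]
   tri [ 0.656  -0.1043  0.2572] [0.0016340333788541978, 0.0016340333788539738]
tray_floor []
tray_floor [([291, 229], 0.95, [0.584, 0.01, 0.02]), ([318, 379], 0.61, [0.594, -0.549, 0.02])]
tray_handle [([303, 226], 0.74, [0.464, 0.012, 0.056])]
tray_handle [([249, 222], 0.63, [0.454, 0.006, 0.056]), ([316, 176], 0.24, [0.697, 0.26, 0.056])]
   tri [0.4584 0.0088 0.0525] [0.0048827100186230495, 0.00
[... 2054 characters left out ...]
0.0012625106801529057]
wrench [([349, 361], 0.7, [0.453, 0.499, 0.0])]
wrench [([244, 154], 0.44, [0.445, 0.539, 0.0])]
   tri [0.4511 0.5059 0.0167] [0.006297547647367255, 0.0062975476473672385]
{'time': 1.6, 'qpos': array([ 1.3166,  0.353 ,  1.6334, -0.    ,  1.1552, -0.0024]), 'joint_velocities': array([ 0.0016, -0.0004, -0.0001, -0.0003,  0.0007,  0.0007]), 'joint_torque': array([ -0.0007, -60.5165, -34.2444,  -0.    ,   0.0009,  -0.0001]), 'position': array([0.1557, 0.6053, 0.2053]), 'eef_rot': array([ 0.1255,  0.9921, -0.    ,  0.    ]), 'ft_force': array([ 0.954 , -0.3762, -0.7371]), 'moment': array([-0.0007, -0.0508, -0.025 ]), 'gripper_force': 0.0, 'finger_gap': 0.08500287109888811}
```

View pics/s0.png

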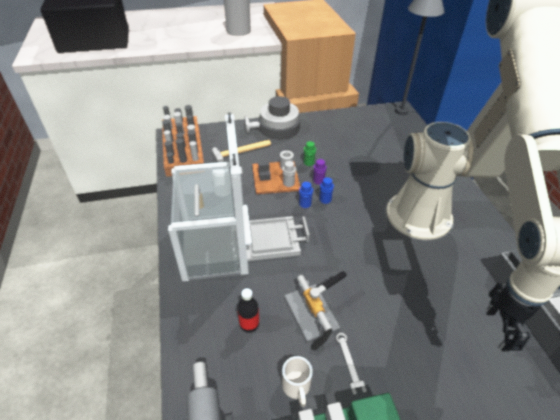

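View pics/d0.png

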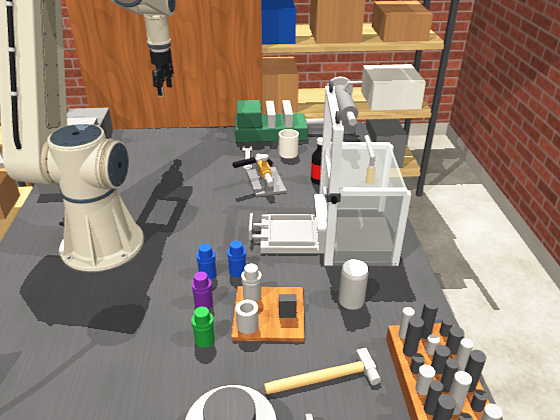

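The scene view shows the booth at about (235,215), tray (272,238), the steel holder on the board (289,172) beside blue/purple/green look-alikes, and the cock lever (335,282). The side view agrees: holder (251,280), pointer clamp (333,197). I'll look at the booth from close by, with the tool tilted forward.

```bash
cat >> h.py <<'E'
from scipy.spatial.transform import Rotation as Ro
def tool(zdir,ydir):
    z=np.array(zdir,float);z/=np.linalg.norm(z);y=np.array(ydir,float);y-=z*(y@z);y/=np.linalg.norm(y)
    return np.column_stack([np.cross(y,z),y,z])
def row(pos,R):
    o=arm.get_obs(); c=Ro.from_quat(o["eef_rot"]).as_matrix()
    v=Ro.from_matrix(R@c.T).as_rotvec()
    return np.r_[np.array(pos)-o["position"],v/np.deg2rad(45)].round(4)
E
python3 - <<'E'
from h import *
a=np.deg2rad(25)
print(row([.46,0,.26],tool([np.cos(a),0,-np.sin(a)],[0,1,0])))
E
```

```text
[ 0.3043 -0.6053  0.0547 -0.1818 -1.4364  0.2853]
```

drive_tool:
  deltas: "0.06 -0.12 0.05 -0.02 -0.14 0.03; 0.15 -0.3 0.055 -0.09 -0.72 0.143;0.15 -0.3 0.055 -0.09 -0.72 0.143;0.15 -0.3 0.055 -0.09 -0.72 0.143;0.15 -0.3 0.055 -0.09 -0.72 0.143;0.15 -0.3 0.055 -0.09 -0.72 0.143"
  claw: -1

```text
time: 2.35
position: [0.3059, 0.3028, 0.2604]
eef_rot: [0.065, 0.957, 0.0, 0.281]
ft_force: [0.4, 0.9, -0.3]
finger_gap: -0.0001
gripper_force: 0.0
```

```bash
python3 - <<'E'
from h import *
a=np.deg2rad(25)
print(row([.46,0,.26],tool([np.cos(a),0,-np.sin(a)],[0,1,0])))
E
```

```text
[ 1.541e-01 -3.028e-01 -4.000e-04 -9.150e-02 -7.162e-01  1.421e-01]
```

drive_tool:
  deltas: "0.154 -0.303 0 -0.0915 -0.716 0.142;0.154 -0.303 0 -0.0915 -0.716 0.142;0.154 -0.303 0 -0.0915 -0.716 0.142;0.154 -0.303 0 -0.0915 -0.716 0.142;0.154 -0.303 0 -0.0915 -0.716 0.142;0.154 -0.303 0 -0.0915 -0.716 0.142;0.154 -0.303 0 -0.0915 -0.716 0.142"

```text
time: 3.22
position: [0.3818, 0.0604, 0.2839]
eef_rot: [0.005, 0.874, 0.005, 0.485]
ft_force: [0.7, 0.0, -0.8]
finger_gap: 0.0004
gripper_force: 0.0
```

```bash
python3 - <<'E'
from h import *
np.set_printoptions(precision=4,suppress=True)
p=grab("wrist","w1"); c,d=ray(p,[p["intrinsics"][0][2],p["intrinsics"][1][2]]);print(c,d,p["intrinsics"])
print(arm.get_obs()["qpos"])
Z=dict(sash_edge=.085,tray_floor=.02,tray_handle=.056,booth=0)
for n in ["sash_edge","height_mark","tray_floor","tray_handle","booth"]:
    print(n,[(np.round(k["uv"],1).tolist(),round(k["conf"],2),atz(p,k["uv"],Z[n]).round(4).tolist() if n in Z else "") for k in arm.mark_of(p,n)[:3]])
E
```

```text
[0.1942 0.0611 0.3033] [ 0.9743  0.0003 -0.2253] [[325.1923   0.     282.3617]
 [  0.     325.1923 204.2233]
 [  0.       0.       1.    ]]
[ 0.672  -0.5902  2.6576 -1.2951  0.5839  0.0901]
sash_edge [([238.3, 137.9], 0.66, [0.665, -0.0076, 0.085])]
height_mark [([177.5, 239.0], 0.69, '')]
tray_floor [([239.9, 74.1], 0.58, [0.5819, 0.0025, 0.02])]
tray_handle [([230.3, 31.6], 0.63, [0.4523, 0.0087, 0.056])]
booth [([247.5, 98.1], 0.9, [0.6822, 0.0031, 0.0])]
```

View pics/w1.png

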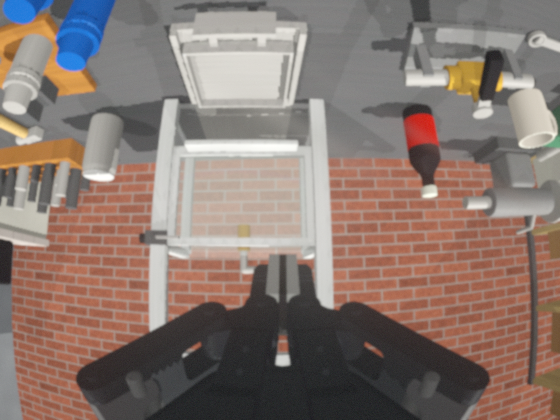

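The wrist view (upside down) shows the lip at (240,145), the pointer clamp at (155,238), tray (240,75) and handle (232,25). The arm was too folded up here, so I move out to a standoff before the lip.

```bash
python3 - <<'E'
from h import *
a=np.deg2rad(25);w=-.08
print(row([.60,-.003,.20],tool([np.cos(a)*np.cos(w),np.cos(a)*np.sin(w),-np.sin(a)],[-np.sin(w),np.cos(w),0])).tolist())
E
```

```text
[0.2187, -0.0642, -0.0829, -0.0213, -0.1566, -0.0986]
```

drive_tool:
  deltas: "0.06 -0.03 -0.02 -0.01 -0.08 -0.05;0.12 -0.03 -0.04 -0.01 -0.08 -0.05;0.12 -0.03 -0.04 -0.01 -0.08 -0.05;0.12 -0.03 -0.04 -0.01 -0.08 -0.05;0.12 -0.03 -0.04 -0.01 -0.08 -0.05;0.12 -0.03 -0.04 -0.01 -0.08 -0.05;0.12 -0.03 -0.04 -0.01 -0.08 -0.05"

```text
time: 4.4
position: [0.4712, 0.0096, 0.3055]
eef_rot: [0.012, 0.877, 0.004, 0.48]
ft_force: [-0.5, -0.1, -0.2]
finger_gap: -0.0001
gripper_force: 0.0
```

```bash
python3 - <<'E'
from h import *
a=np.deg2rad(25);w=-.08
print(arm.get_obs()["qpos"].round(3))
print(row([.60,-.003,.20],tool([np.cos(a)*np.cos(w),np.cos(a)*np.sin(w),-np.sin(a)],[-np.sin(w),np.cos(w),0])).tolist())
E
```

```text
[ 0.062 -0.414  2.539 -1.295  0.059 -0.217]
[0.1288, -0.0126, -0.1055, -0.0322, -0.1681, -0.0803]
```

```bash
cat >> h.py <<'E'
def fwd(tilt,w,s=1):
    a=np.deg2rad(tilt)
    return tool([np.cos(a)*np.cos(w),np.cos(a)*np.sin(w),-np.sin(a)],[-s*np.sin(w),s*np.cos(w),0])
E
python3 - <<'E'
from h import *
print(row([.55,.012,.27],fwd(65,-.08)).tolist())
E
```

```text
[0.0788, 0.0024, -0.0355, 0.012, 0.7198, -0.07]
```

drive_tool:
  deltas: "0 0 0 0.003 0.18 -0.02;0.02 0 -0.01 0.006 0.36 -0.04;0.05 0 -0.02 0.01 0.54 -0.06;0.08 0 -0.035 0.012 0.72 -0.07;0.08 0 -0.035 0.012 0.72 -0.07;0.08 0 -0.035 0.012 0.72 -0.07"

```text
time: 5.15
position: [0.5541, 0.009, 0.2723]
eef_rot: [0.04, 0.975, -0.009, 0.217]
ft_force: [-0.7, -0.2, -0.4]
finger_gap: 0.0002
gripper_force: 0.0
```

```bash
python3 - <<'E'
from h import *
np.set_printoptions(precision=4,suppress=True)
print(arm.get_obs()["qpos"],row([.55,.012,.27],fwd(65,-.08)).tolist())
p=grab("wrist","w2")
Z=dict(sash_edge=.085,tray_floor=.02,tray_handle=.056,booth=0)
print(ray(p,[282,204])[0])
for n in ["sash_edge","height_mark","tray_floor","tray_handle","booth"]:
    print(n,[(np.round(k["uv"],1).tolist(),round(k["conf"],2),atz(p,k["uv"],Z[n]).round(4).tolist() if n in Z else "") for k in arm.mark_of(p,n)[:3]])
E
```

```text
[ 0.0516 -0.0502  2.0416 -0.0871  0.7176 -1.3845] [-0.0041, 0.003, -0.0023, 0.0013, 0.002, 0.0022]
[0.407  0.0215 0.3907]
sash_edge [([280.6, 179.9], 0.96, [0.6601, -0.0018, 0.085])]
height_mark [([38.8, 53.5], 0.73, ''), ([181.8, 297.5], 0.6, '')]
tray_floor [([280.0, 96.7], 0.76, [0.5796, 0.0038, 0.02]), ([551.0, 82.9], 0.58, [0.547, 0.4079, 0.02])]
tray_handle [([277.0, 0.2], 0.61, [0.4539, 0.0118, 0.056]), ([181.2, 298.0], 0.27, [0.994, -0.2471, 0.056])]
booth [([283.3, 156.4], 0.78, [0.6858, -0.0005, 0.0]), ([54.4, 106.3], 0.68, [0.5469, -0.3421, -0.0])]
```

View pics/w2.png

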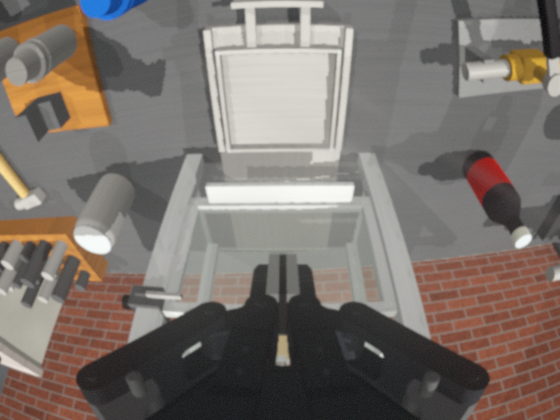

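The wrist view shows the lip front at (281,183), pointer tip at (181,298), tray centre (280,97) and handle (277,5), nicely aligned.

```bash
python3 - <<'E'
from h import *
np.set_printoptions(precision=4,suppress=True)
p=grab("wrist");a=grab("scene");b=grab("side")
P=[(p,[181.5,297.5]),(a,[242,168]),(b,[323,184])]
m=[k["uv"] for k in arm.mark_of(p,"height_mark") if k["uv"][1]>200];print(m)
print(tri(P),tri([P[0],P[1]]),tri([P[0],P[2]]))
for q,uv in P:
    c,d=ray(q,uv)
    # closest in xy
    t=((np.array([.669,-.095])-c[:2])@d[:2])/(d[:2]@d[:2]);print(c+t*d)
im=cv2.resize(p["color"][260:330,100:220],None,fx=6,fy=6,interpolation=cv2.INTER_CUBIC);cv2.imwrite("pics/c1.png",im[...,::-1])
o=arm.get_obs();print(o["position"],row([.664-.055,.02,.16],fwd(65,-.066)))
E
```

```text
[]
(array([ 0.6559, -0.099 ,  0.2528]), [0.008843556404482898, 0.008032823984485878, 0.0028906664135677764]) (array([ 0.6538, -0.0987,  0.2527]), [0.008276697139968599, 0.00827669713996848]) (array([ 0.6578, -0.0937,  0.2471]), [0.003379370826242321, 0.003379370826242393])
[ 0.6668 -0.0999  0.2384]
[ 0.6561 -0.0936  0.2675]
[ 0.6596 -0.0933  0.2501]
[0.5514 0.008  0.2713] [ 0.0576  0.012  -0.1113  0.0021  0.0021  0.0211]
```

View pics/c1.png

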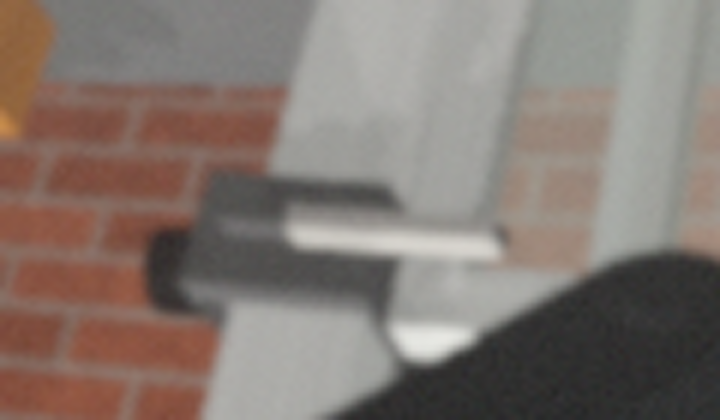

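drive_tool:
  deltas: "0.03 0.01 -0.05 0 0 0.02;0.05 0.012 -0.11 0.002 0.002 0.02;0.06 0.012 -0.16 0.002 0.002 0.02;0.068 0.012 -0.211 0.002 0.002 0.02;0.068 0.012 -0.211 0.002 0.002 0.02;0.085 0.011 -0.211 0.002 0.002 0.02;0.097 0.01 -0.211 0.002 0.002 0.02;0.103 0.01 -0.211 0.002 0.002 0.02;0.106 0.01 -0.211 0.002 0.002 0.02"

```text
time: 6.78
position: [0.6587, 0.0179, 0.0613]
eef_rot: [0.033, 0.976, -0.007, 0.217]
ft_force: [-0.3, 0.3, -0.1]
finger_gap: 0.0
gripper_force: 0.0
```

drive_tool:
  deltas: "0 0 0.01 0 0 0;0 0 0.02 0 0 0;0 0 0.03 0 0 0;0 0 0.03 0 0 0"

```text
time: 7.28
position: [0.6585, 0.018, 0.0916]
eef_rot: [0.033, 0.976, -0.007, 0.217]
ft_force: [-0.8, -0.6, 0.3]
finger_gap: 0.0001
gripper_force: 0.0
```

```bash
python3 - <<'E'
from h import *
p=grab("wrist","w3"); print([(k["uv"],k["conf"],atz(p,k["uv"],.085)) for k in arm.mark_of(p,"sash_edge")[:2]]); print(arm.get_obs()["ft_force"])
E
```

```text
[([246.6, 242.4], 0.64, array([ 0.6627324 , -0.00381423,  0.085     ]))]
[-1.00280542 -0.81199408 -0.1076913 ]
```

View pics/w3.png

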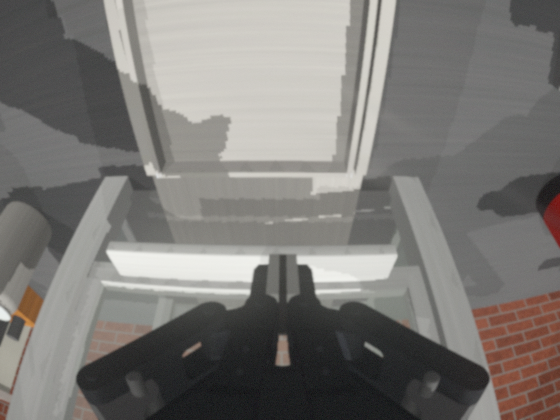

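drive_tool:
  deltas: "0 0 -0.015 0 0 0;0 0 -0.03 0 0 0;0.008 0 -0.03 0 0 0;0.016 -0.001 -0.03 0 0 0;0.016 -0.001 -0.03 0 0 0;0.016 -0.001 -0.02 0 0 0;0.016 -0.001 -0.01 0 0 0;0.016 -0.001 -0.002 0 0 0;0.016 -0.001 0.006 0 0 0"

```text
time: 8.5
position: [0.6621, 0.0169, 0.0882]
eef_rot: [0.033, 0.978, -0.008, 0.204]
ft_force: [-27.1, 6.3, -5.2]
finger_gap: -0.0
gripper_force: 13.7
```

```bash
python3 - <<'E'
from h import *
p=grab("wrist","w4"); o=arm.get_obs()
for k in arm.mark_of(p,"sash_edge")[:2]:
    c,d=ray(p,k["uv"]); 
    for x in (.664,.674): print(k["uv"],k["conf"],c+d*(x-c[0])/d[0])
print(o["ft_force"],o["moment"],o["position"],o["qpos"])
b=grab("side","d4")
cv2.imwrite("pics/d4.png",cv2.resize(b["color"][80:270,230:430],None,fx=4,fy=4,interpolation=cv2.INTER_CUBIC)[:600,:,::-1])
E
```

```text
[241.9, 287.7] 0.89 [ 0.664      -0.00461473  0.11564894]
[241.9, 287.7] 0.89 [ 0.674      -0.00680222  0.1091511 ]
[260.7, 187.9] 0.5 [0.664      0.00141678 0.0325674 ]
[260.7, 187.9] 0.5 [ 6.74000000e-01 -3.57404300e-04  2.03764303e-02]
[-32.67896498   6.22001729   0.84055558] [1.05811747 4.95879262 0.34510153] [0.66225499 0.01693401 0.08903888] [ 0.05112024  0.38224041  1.98473591 -0.13905086  0.36891657 -1.33301909]
```

View pics/w4.png

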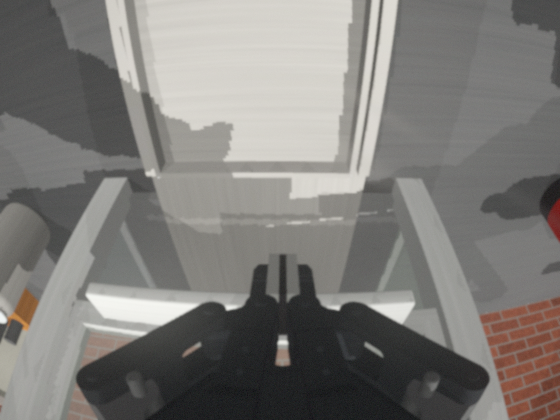

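View pics/d4.png

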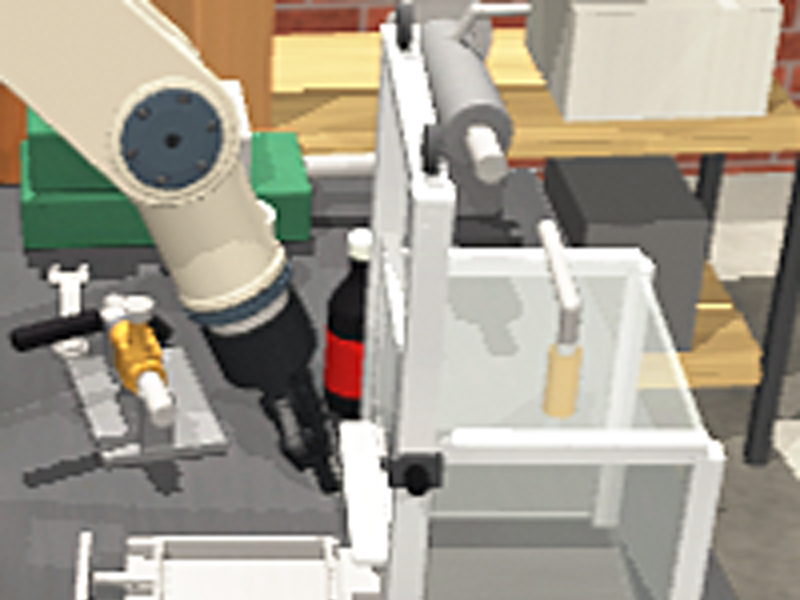

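The wrist picture shows the lip (rows 290–325) already raised on the fingers. The side crop shows the fingertips under and in front of the lip, clear of the clamp at (415,470). I ease off horizontally and go on lifting.

drive_tool:
  deltas: "-0.006 0 0 0 0 0;-0.008 0 0.015 0 0 0;-0.008 0 0.03 0 0 0;-0.008 0 0.05 0 0 0;-0.008 0 0.07 0 0 0;-0.008 0 0.085 0 0 0;-0.008 0 0.09 0 0 0;-0.008 0 0.09 0 0 0"

```text
time: 9.65
position: [0.6615, 0.0169, 0.1832]
eef_rot: [0.033, 0.977, -0.008, 0.211]
ft_force: [-16.7, 1.9, 3.0]
finger_gap: -0.0002
gripper_force: 6.8
```

```bash
python3 - <<'E'
from h import *
p=grab("wrist","w5"); o=arm.get_obs()
for n in ("sash_edge","height_mark"):
  for k in arm.mark_of(p,n)[:2]:
    c,d=ray(p,k["uv"]); 
    for x in (.664,.674): print(n,k["uv"],k["conf"],c+d*(x-c[0])/d[0])
print(o["ft_force"],o["position"])
b=grab("side")
cv2.imwrite("pics/d5.png",cv2.resize(b["color"][130:230,280:400],None,fx=6,fy=6,interpolation=cv2.INTER_CUBIC)[:600,:,::-1])
E
```

```text
sash_edge [242.2, 288.3] 0.6 [ 0.664      -0.00461937  0.21046878]
sash_edge [242.2, 288.3] 0.6 [ 0.674      -0.00676222  0.20419911]
height_mark [80.1, 332.8] 0.79 [ 0.664      -0.09816013  0.2445038 ]
height_mark [80.1, 332.8] 0.79 [ 0.674      -0.10661312  0.24053009]
[-16.0891552    1.10324876   3.23181231] [0.66153125 0.01691635 0.18309266]
```

View pics/d5.png

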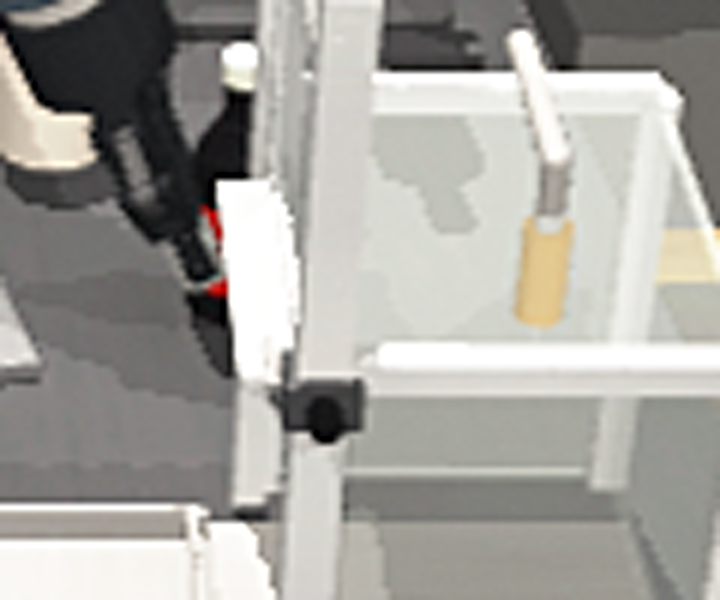

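drive_tool:
  deltas: "0 0 0.012 0 0 0;0 0 0.024 0 0 0;0 0 0.031 0 0 0;0 0 0.033 0 0 0;0 0 0.033 0 0 0"

```text
time: 10.48
position: [0.6614, 0.0169, 0.2154]
eef_rot: [0.033, 0.977, -0.008, 0.211]
ft_force: [-14.2, 0.4, -0.3]
finger_gap: 0.0001
gripper_force: 6.7
```

```bash
python3 - <<'E'
from h import *
p=grab("wrist","w6"); o=arm.get_obs()
for n in ("sash_edge","height_mark"):
  for k in arm.mark_of(p,n)[:2]:
    c,d=ray(p,k["uv"]); 
    for x in (.663,.668,.673): print(n,k["uv"],k["conf"],c+d*(x-c[0])/d[0])
print(o["ft_force"],o["position"])
cv2.imwrite("pics/c6.png",cv2.resize(p["color"][250:400,20:220],None,fx=4,fy=4,interpolation=cv2.INTER_CUBIC)[...,::-1])
E
```

```text
sash_edge [243.4, 288.3] 0.89 [ 0.663      -0.00377884  0.24330843]
sash_edge [243.4, 288.3] 0.89 [ 0.668      -0.00482833  0.2401673 ]
sash_edge [243.4, 288.3] 0.89 [ 0.673      -0.00587781  0.23702617]
height_mark [266.9, 117.1] 0.73 [0.663      0.00187886 0.05523848]
height_mark [266.9, 117.1] 0.73 [0.668      0.00102145 0.04571225]
height_mark [266.9, 117.1] 0.73 [6.73000000e-01 1.64051790e-04 3.61860133e-02]
height_mark [95.5, 284.0] 0.56 [ 0.663      -0.09865667  0.2429808 ]
height_mark [95.5, 284.0] 0.56 [ 0.668      -0.10292732  0.23982854]
height_mark [95.5, 284.0] 0.56 [ 0.673      -0.10719797  0.23667629]
[-15.41438841   1.19804492   0.53936715] [0.66139175 0.01696474 0.21545233]
```

View pics/c6.png

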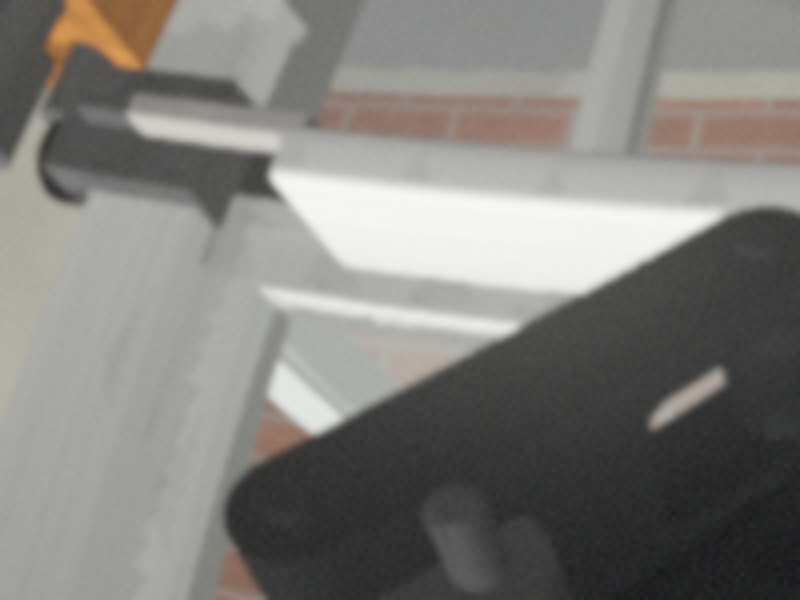

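The crop shows the lip's front lower edge at the pointer tip (285,135): about 3 mm above it by measurement, which is within tolerance. I back off and go to look at the holder.

drive_tool:
  deltas: "-0.01 0 0 0 0 0;-0.03 0 0 0 0 0;-0.07 0 0 0 0 0;-0.11 0 0.01 0 0 0;-0.11 0 0.01 0 0 0"
  claw: 1

```text
time: 11.25
position: [0.5544, 0.017, 0.2299]
eef_rot: [0.033, 0.976, -0.007, 0.216]
ft_force: [0.0, -0.7, -0.8]
finger_gap: 0.0852
gripper_force: 0.0
```

```bash
python3 - <<'E'
from h import *
np.set_printoptions(precision=4,suppress=True)
p=grab("wrist")
for n in ("sash_edge","height_mark"):
  for k in arm.mark_of(p,n)[:2]:
    c,d=ray(p,k["uv"]); x={"sash_edge":.664,"height_mark":.669}[n]
    print(n,k["uv"],k["conf"],c+d*(x-c[0])/d[0])
r=row([.42,-.22,.31],tool([0,0,-1],[1,.1,0])); print(r)
# intermediate: half rotation
o=arm.get_obs();c=Ro.from_quat(o["eef_rot"]);v=r[3:]*np.pi/4;h=Ro.from_rotvec(v/2)*c
print(r/2)
E
```

```text
sash_edge [267.2, 339.7] 0.95 [ 0.664  -0.0026  0.2435]
[-0.1371 -0.2371  0.0801  0.4203  0.4349 -1.7574]
[-0.0685 -0.1186  0.0401  0.2102  0.2175 -0.8787]
```

drive_tool:
  deltas: "-0.07 -0.12 0.04 0.21 0.2175 -0.88;-0.07 -0.12 0.04 0.21 0.2175 -0.88;-0.07 -0.12 0.04 0.21 0.2175 -0.88;-0.07 -0.12 0.04 0.21 0.2175 -0.88;-0.07 -0.12 0.04 0.21 0.2175 -0.88"

```text
time: 12.02
position: [0.4875, -0.1035, 0.2693]
eef_rot: [0.377, 0.919, -0.004, 0.115]
ft_force: [-1.0, 0.6, -0.8]
finger_gap: 0.0855
gripper_force: 0.0
```

drive_tool:
  deltas: "-0.067 -0.117 0.04 0.21 0.2175 -0.878;-0.067 -0.117 0.04 0.21 0.2175 -0.878;-0.067 -0.117 0.04 0.21 0.2175 -0.878;-0.067 -0.117 0.04 0.21 0.2175 -0.878;-0.067 -0.117 0.04 0.21 0.2175 -0.878"

```text
time: 12.65
position: [0.4194, -0.2205, 0.3084]
eef_rot: [0.67, 0.743, 0.0, -0.001]
ft_force: [-0.3, 0.8, 0.0]
finger_gap: 0.0852
gripper_force: 0.0
```

```bash
python3 - <<'E'
from h import *
np.set_printoptions(precision=4,suppress=True)
p=grab("wrist","w7");print(ray(p,[282,204])[0],arm.get_obs()["qpos"])
for n,z in (("holder_center",.065),("bush",.015),("step_block",.015)):
  for k in arm.mark_of(p,n)[:5]: print(n,k["uv"],k["conf"],atz(p,k["uv"],z))
for k in arm.silhouettes(p,"holder_center"): print(k["rect"],k["conf"],p["color"][k["pixels"]].mean(0))
print(row([.42,-.22,.31],tool([0,0,-1],[1,.1,0])))
E
```

```text
[ 0.4108 -0.1372  0.4785] [-0.4876  0.0207  1.8129  0.0011  1.3092 -0.5933]
holder_center [213.3, 270.6] 0.94 [ 0.3332 -0.3929  0.065 ]
holder_center [215.6, 108.5] 0.82 [ 0.3271 -0.1589  0.065 ]
holder_center [283.9, 106.1] 0.78 [ 0.4133 -0.1486  0.065 ]
holder_center [209.4, 189.1] 0.69 [ 0.3249 -0.2668  0.065 ]
holder_center [299.0, 202.6] 0.67 [ 0.4469 -0.2734  0.065 ]
bush [282.8, 253.2] 0.73 [ 0.4359 -0.3774  0.015 ]
bush [362.0, 327.1] 0.28 [ 0.6005 -0.522   0.015 ]
step_block [353.1, 233.2] 0.92 [ 0.543  -0.3316  0.015 ]
[194.9, 241.1, 233.5, 296.9] 0.85 [ 55.093  164.9251  80.2659]
[193.2, 91.3, 241.2, 133.2] 0.6 [ 54.8994 127.1013 213.9014]
[284.2, 175.9, 324.0, 226.2] 0.59 [210.8448 204.1927 196.1558]
[263.5, 87.1, 303.3, 131.4] 0.59 [ 69.0501 137.9833 227.2299]
[188.7, 166.3, 230.8, 215.8] 0.56 [155.5735  85.3295 177.9981]
[292.2, 322.3, 380.2, 344.0] 0.48 [219.9198 196.195  136.2157]
[ 0.0013 -0.0005  0.001  -0.0017 -0.0005 -0.0043]
```

View pics/w7.png

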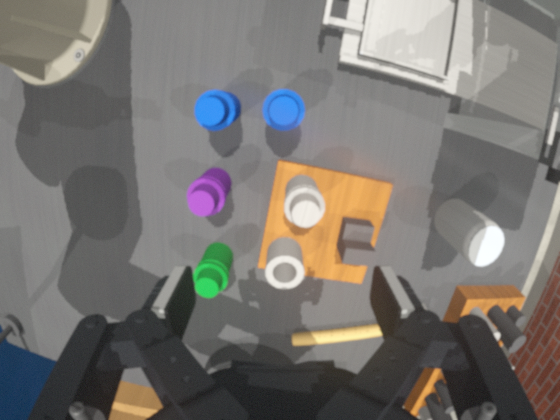

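The picture shows the steel holder standing at (304,203), between the blue (284,108), purple (208,192), bush (285,265) and block (357,240). I'm going over it for a closer measurement, by numbers only from here on (I've already viewed 11 pictures, one over the limit).

drive_tool:
  deltas: "0.028 -0.052 -0.05 0 0 0;0.028 -0.052 -0.1 0 0 0;0.028 -0.052 -0.1 0 0 0;0.028 -0.052 -0.1 0 0 0"

```text
time: 13.4
position: [0.4473, -0.2719, 0.2107]
eef_rot: [0.671, 0.742, 0.0, -0.0]
ft_force: [0.6, -0.3, 1.0]
finger_gap: 0.0851
gripper_force: 0.0
```

```bash
python3 - <<'E'
from h import *
np.set_printoptions(precision=4,suppress=True)
p=grab("wrist")
for k in arm.mark_of(p,"holder_center")[:5]: print(k["uv"],k["conf"],atz(p,k["uv"],.065))
for k in arm.silhouettes(p,"holder_center"):
    col=p["color"][k["pixels"]].mean(0)
    if np.ptp(col)>30: continue
    print(k["rect"],k["conf"],col)
    # fit cylinder silhouette (foot disc .0245 @z.015, flange .026 @.071-.09, top .017 @.115)
    from scipy.optimize import minimize
    mask=k["pixels"]; t=np.linspace(0,2*np.pi,40,endpoint=False)
    def model(xy):
        im=np.zeros(mask.shape,np.uint8)
        for z0,r0,z1,r1 in ((.015,.0245,.071,.0245),(.071,.026,.09,.026),(.09,.0195,.115,.017)):
            pts=np.array([proj(p,np.array([xy[0]+r*np.cos(a),xy[1]+r*np.sin(a),z])) for z,r in((z0,r0),(z1,r1)) for a in t],np.float32)
            cv2.fillConvexPoly(im,cv2.convexHull(np.round(pts).astype(np.int32)),1)
        return im>0
    c0=np.array([.447,-.273]); f=lambda v:-(model(v)&mask).sum()/(model(v)|mask).sum()
    g=min(((f(c0+np.array([i,j])*.002),i,j) for i in range(-8,9) for j in range(-8,9)))
    print("fit",c0+np.array(g[1:])*.002,g[0])
print(arm.get_obs()["position"])
E
```

```text
[287.4, 179.3] 0.87 [ 0.4519 -0.2694  0.065 ]
[169.3, 168.8] 0.86 [ 0.3293 -0.2695  0.065 ]
[261.3, 59.4] 0.82 [ 0.415 -0.154  0.065]
[174.3, 64.3] 0.74 [ 0.3295 -0.1626  0.065 ]
[174.4, 271.9] 0.57 [ 0.3322 -0.3923  0.065 ]
[257.9, 146.9, 318.5, 214.4] 0.95 [226.4471 219.2019 210.4442]
fit [ 0.451 -0.269] -0.9446331521739131
[ 0.4479 -0.2722  0.2116]
```

drive_tool:
  deltas: "0.003 0.002 -0.04 0 0 0;0.003 0.002 -0.08 0 0 0;0.003 0.002 -0.115 0 0 0;0.003 0.002 -0.135 0 0 0;0.003 0.002 -0.138 0 0 0;0.003 0.002 -0.138 0 0 0"

```text
time: 14.3
position: [0.4507, -0.2704, 0.0725]
eef_rot: [0.671, 0.741, 0.001, 0.0]
ft_force: [-0.3, 0.9, 1.2]
finger_gap: 0.0856
gripper_force: 0.0
```

drive_tool:
  deltas: "0 0 0 0 0 0;0 0 0 0 0 0;0 0 0 0 0 0;0 0 0 0 0 0;0 0 0 0 0 0;0 0 0 0 0 0"
  claw: -1
  squeeze: 60

```text
time: 15.05
position: [0.4507, -0.2705, 0.0722]
eef_rot: [0.671, 0.741, 0.001, 0.0]
ft_force: [0.3, 0.7, 6.8]
finger_gap: 0.0335
gripper_force: 59.1
```

```bash
python3 - <<'E'
from h import *
np.set_printoptions(precision=4,suppress=True)
o=arm.get_obs();print(o["finger_gap"],o["gripper_force"],o["ft_force"],o["moment"])
P=[(n,grab(n)) for n in("wrist","side","scene")]
for n,p in P:
    print(n,proj(p,np.array([.451,-.27,.065])),proj(p,np.array([.451,-.27,.115])))
    for k in arm.mark_of(p,"holder_center"): print(' m',k["uv"],k["conf"],atz(p,k["uv"],.065))
    for k in arm.silhouettes(p,"holder_center"):
        col=p["color"][k["pixels"]].mean(0)
        if np.ptp(col)<35: print(' s',k["rect"],k["conf"],col)
E
```

```text
0.03346063006738571 59.09210442623589 [0.2758 0.6649 6.7757] [0.1266 0.1453 0.0218]
wrist [283.2488 239.9329] [283.5101 285.6914]
 m [282.9, 239.4] 0.91 [ 0.4508 -0.2697  0.065 ]
 m [99.3, 215.8] 0.85 [ 0.3297 -0.2674  0.065 ]
 m [237.9, 33.6] 0.71 [ 0.415  -0.1541  0.065 ]
 m [104.5, 49.2] 0.68 [ 0.3348 -0.1622  0.065 ]
 s [237.0, 181.7, 331.2, 314.8] 0.6 [206.9156 201.5875 194.0959]
side [250.3445 282.1563] [249.798  267.8772]
 m [205.3, 292.0] 0.73 [ 0.3343 -0.2986  0.065 ]
 m [210.8, 260.4] 0.66 [ 0.3441 -0.1754  0.065 ]
 m [203.5, 325.8] 0.58 [ 0.335  -0.4131  0.065 ]
 m [251.9, 279.3] 0.56 [ 0.4554 -0.2593  0.065 ]
 m [236.5, 258.6] 0.47 [ 0.4152 -0.1726  0.065 ]
 m [325.8, 184.8] 0.3 [0.7196 0.1895 0.065 ]
 s [239.8, 261.0, 260.5, 301.0] 0.83 [166.9651 161.1514 153.9351]
scene [288.9041 173.2801] [289.2133 163.4686]
 m [317.4, 175.8] 0.82 [ 0.3432 -0.2318  0.065 ]
 m [326.7, 191.7] 0.75 [ 0.3342 -0.1342  0.065 ]
 m [309.4, 153.4] 0.72 [ 0.3361 -0.3792  0.065 ]
 m [291.7, 172.5] 0.61 [ 0.4389 -0.2724  0.065 ]
 m [305.6, 191.1] 0.55 [ 0.4126 -0.1541  0.065 ]
 s [284.3, 160.8, 297.0, 188.9] 0.68 [153.2518 148.5106 144.7128]
 s [312.8, 274.0, 347.5, 295.1] 0.47 [102.1794 102.9389 103.2328]
```

drive_tool:
  deltas: "0 0 0.005 0 0 0;0 0 0.01 0 0 0;0 0 0.01 0 0 0;0 0 0.01 0 0 0"

```text
time: 16.0
position: [0.4496, -0.2699, 0.081]
eef_rot: [0.671, 0.741, 0.0, -0.001]
ft_force: [0.6, 0.4, -5.6]
finger_gap: 0.0338
gripper_force: 59.9
```

```bash
python3 - <<'E'
from h import *
np.set_printoptions(precision=4,suppress=True)
o=arm.get_obs();print(o["finger_gap"],o["gripper_force"],o["ft_force"],o["moment"],o["position"])
p=grab("wrist"); T=np.array([.451,-.27,.075])
for k in arm.mark_of(p,"holder_center")[:1]: print(k["uv"],k["conf"],"if lifted",proj(p,T),"if not",proj(p,T-[0,0,.01]))
for k in arm.silhouettes(p,"holder_center"):
    col=p["color"][k["pixels"]].mean(0)
    if np.ptp(col)<35: print(' s',k["rect"],k["conf"]); 
E
```

```text
0.03375880665720955 59.85872852315197 [ 0.6117  0.4406 -5.6469] [0.0224 0.0704 0.031 ] [ 0.4496 -0.2699  0.081 ]
[282.8, 242.8] 0.8 if lifted [285.0328 241.7933] if not [284.9437 234.9327]
 s [236.6, 300.7, 294.6, 364.0] 0.64
 s [235.8, 180.6, 331.2, 316.4] 0.58
```

drive_tool:
  deltas: "0 0 0.05 0 0 0;0 0 0.1 0 0 0;0.02 0.05 0.1 0 0 0;0.045 0.1 0.1 0 0 0;0.07 0.15 0.1 0 0 0;0.09 0.2 0.1 0 0 0;0.115 0.25 0.1 0 0 0;0.126 0.274 0.1 0 0 0;0.126 0.274 0.1 0 0 0;0.126 0.274 0.07 0 0 0;0.126 0.274 0.04 0 0 0;0.126 0.274 0.04 0 0 0"

```text
time: 17.65
position: [0.5733, 0.0033, 0.119]
eef_rot: [0.671, 0.741, -0.002, -0.003]
ft_force: [-0.5, 0.0, -6.1]
finger_gap: 0.0333
gripper_force: 61.8
```

```bash
python3 - <<'E'
from h import *
np.set_printoptions(precision=4,suppress=True)
o=arm.get_obs();print(o["finger_gap"],o["gripper_force"],o["ft_force"],o["moment"],o["position"])
b=grab("side");w=grab("wrist")
for p in (b,w):
  for n,z in(("tray_floor",.02),("tray_handle",.056),("holder_center",.091)):
    for k in arm.mark_of(p,n)[:1]: print(n,k["uv"],k["conf"],atz(p,k["uv"],z))
E
```

```text
0.03331689494211771 61.83368406796035 [-0.4799  0.028  -6.1409] [0.0205 0.0295 0.0104] [0.5733 0.0033 0.119 ]
tray_floor [318.1, 167.9] 0.58 [0.721  0.3779 0.02  ]
tray_handle [249.4, 223.8] 0.6 [ 0.4552 -0.0015  0.056 ]
holder_center [208.0, 260.6] 0.86 [ 0.3395 -0.206   0.091 ]
tray_handle [132.8, 185.5] 0.95 [0.4522 0.0105 0.056 ]
holder_center [58.4, 316.7] 0.88 [ 0.3691 -0.1173  0.091 ]
```

drive_tool:
  deltas: "0 0 -0.015 0 0 0;0 0 -0.028 0 0 0;0 0 -0.035 0 0 0;0 0 -0.038 0 0 0;0 0 -0.04 0 0 0;0 0 -0.042 0 0 0;0 0 -0.042 0 0 0"

```text
time: 18.92
position: [0.5759, 0.004, 0.0792]
eef_rot: [0.671, 0.741, 0.0, -0.001]
ft_force: [-0.0, -0.2, -5.7]
finger_gap: 0.0333
gripper_force: 61.8
```

drive_tool:
  deltas: "0 0 -0.001 0 0 0;0 0 -0.002 0 0 0;0 0 -0.003 0 0 0;0 0 -0.003 0 0 0"

```text
time: 19.42
position: [0.5764, 0.004, 0.0771]
eef_rot: [0.671, 0.741, 0.001, -0.001]
ft_force: [-1.2, 0.6, 4.5]
finger_gap: 0.0335
gripper_force: 62.9
```

drive_tool:
  deltas: "0 0 0 0 0 0;0 0 0 0 0 0;0 0 0 0 0 0;0 0 0 0 0 0;0 0 0 0 0 0"
  claw: 1

```text
time: 20.05
position: [0.5758, 0.004, 0.0761]
eef_rot: [0.671, 0.741, 0.0, -0.001]
ft_force: [0.4, -0.4, 0.9]
finger_gap: 0.0854
gripper_force: 0.0
```

drive_tool:
  deltas: "0 0 0.02 0 0 0;0 0 0.06 0 0 0;0 0 0.12 0 0 0;-0.02 0 0.16 0 0 0;-0.08 0 0.16 0 0 0;-0.1 0 0.16 0 0 0;-0.1 0 0.16 0 0 0"

```text
time: 20.92
position: [0.4748, 0.004, 0.2365]
eef_rot: [0.671, 0.741, 0.0, -0.001]
ft_force: [0.6, -0.6, 0.1]
finger_gap: 0.0851
gripper_force: 0.0
```

```bash
python3 - <<'E'
from h import *
np.set_printoptions(precision=4,suppress=True)
o=arm.get_obs();print(o["ft_force"],o["position"],o["qpos"])
w=grab("wrist");b=grab("side")
for p in (w,b):
  print(proj(p,np.array([.5765,.004,.07])),proj(p,np.array([.5765,.004,.12])))
  for n,z in(("tray_floor",.02),("tray_handle",.056),("holder_center",.07),("sash_edge",.2433)):
    for k in arm.mark_of(p,n)[:6]: print(n,k["uv"],k["conf"],atz(p,k["uv"],z))
E
```

```text
[ 0.5944 -0.6137  0.0713] [0.4748 0.004  0.2365] [ 0.0039  0.0837  1.907   0.0018  1.1514 -0.0962]
[374.3583 185.9511] [387.9108 200.1067]
tray_handle [264.3, 162.6] 0.77 [0.4535 0.014  0.056 ]
holder_center [375.1, 188.5] 0.92 [0.5779 0.0012 0.07  ]
holder_center [160.1, 283.9] 0.65 [ 0.3314 -0.1513  0.07  ]
holder_center [222.5, 284.3] 0.59 [ 0.4143 -0.1391  0.07  ]
sash_edge [529.6, 272.4] 0.55 [ 0.6605 -0.0033  0.2433]
[288.6506 217.4723] [288.8827 204.1101]
tray_floor [291.9, 229.0] 0.69 [0.588  0.0103 0.02  ]
tray_handle [249.0, 224.0] 0.85 [ 0.454  -0.0024  0.056 ]
tray_handle [246.4, 326.0] 0.22 [ 0.4373 -0.4127  0.056 ]
holder_center [287.2, 213.5] 0.91 [0.5738 0.0252 0.07  ]
holder_center [235.8, 258.1] 0.85 [ 0.4134 -0.1762  0.07  ]
holder_center [203.7, 327.7] 0.84 [ 0.3364 -0.4236  0.07  ]
holder_center [204.3, 291.9] 0.73 [ 0.3323 -0.3032  0.07  ]
holder_center [205.6, 260.5] 0.6 [ 0.3304 -0.1806  0.07  ]
sash_edge [320.0, 166.1] 0.9 [0.6667 0.0143 0.2433]
```

```bash
python3 - <<'E'
from h import *
w=-.066;a=np.deg2rad(75);d=np.array([np.cos(w),np.sin(w),0])
print(row([.412,.012,.045],tool(np.cos(a)*d-[0,0,np.sin(a)],d)).tolist())
E
```

```text
[-0.064, 0.008, -0.1909, 0.0032, -0.3353, -0.2095]
```

drive_tool:
  deltas: "-0.06 0.008 0 0.003 -0.335 -0.21;-0.063 0.008 -0.03 0.003 -0.335 -0.21;-0.063 0.008 -0.08 0.003 -0.335 -0.21;-0.063 0.008 -0.13 0.003 -0.335 -0.21;-0.063 0.008 -0.17 0.003 -0.335 -0.21;-0.063 0.008 -0.19 0.003 -0.335 -0.21;-0.063 0.008 -0.19 0.003 -0.335 -0.21;-0.063 0.008 -0.19 0.003 -0.335 -0.21"
  claw: -1

```text
time: 22.42
position: [0.4135, 0.012, 0.0468]
eef_rot: [0.724, 0.677, 0.089, 0.096]
ft_force: [0.4, -0.7, 0.5]
finger_gap: 0.0001
gripper_force: 0.0
```

drive_tool:
  deltas: "0.006 0 0 0 0 0;0.012 -0.001 0 0 0 0;0.017 -0.001 0 0 0 0;0.021 -0.001 0 0 0 0;0.025 -0.002 0 0 0 0;0.029 -0.002 0 0 0 0;0.034 -0.002 0 0 0 0;0.04 -0.003 0 0 0 0;0.047 -0.003 0 0 0 0;0.055 -0.004 0 0 0 0;0.063 -0.004 0 0 0 0;0.071 -0.005 0 0 0 0;0.079 -0.005 0 0 0 0;0.086 -0.006 0 0 0 0;0.092 -0.006 0 0 0 0;0.097 -0.006 0 0 0 0;0.1 -0.007 0 0 0 0;0.1 -0.007 0 0 0 0"

```text
time: 24.68
position: [0.5129, 0.0049, 0.0461]
eef_rot: [0.724, 0.677, 0.089, 0.095]
ft_force: [0.4, -0.6, 0.0]
finger_gap: -0.0001
gripper_force: 0.0
```

```bash
python3 - <<'E'
from h import *
np.set_printoptions(precision=4,suppress=True)
w=grab("wrist");b=grab("side")
for p in (w,b):
  for n,z in(("tray_handle",.056),("holder_center",.07),("sash_edge",.2433)):
    for k in arm.mark_of(p,n)[:6]: 
        X=atz(p,k["uv"],z)
        if X[0]>.43: print(n,k["uv"],k["conf"],X)
E
```

```text
tray_handle [178.1, 260.4] 0.64 [0.4539 0.0117 0.056 ]
holder_center [398.7, 241.7] 0.69 [0.5769 0.0055 0.07  ]
tray_handle [250.7, 222.0] 0.84 [0.4595 0.0075 0.056 ]
holder_center [289.1, 214.0] 0.62 [0.5795 0.0221 0.07  ]
sash_edge [318.8, 166.9] 0.76 [0.6625 0.01   0.2433]
sash_edge [248.5, 223.7] 0.5 [ 0.452  -0.2514  0.2433]
```

The tray did not move: the fingertips seem to end further back than the tool frame says. I'll check from the tip's fixed pixel (282,255) in the wrist pictures.

```bash
python3 - <<'E'
from h import *
np.set_printoptions(precision=4,suppress=True)
p=grab("wrist");o=arm.get_obs();R=Ro.from_quat(o["eef_rot"]).as_matrix();P=o["position"]
c,d=ray(p,[282,255]);print("cam in tool",R.T@(c-P),"ray",R.T@d)
ct=R.T@(c-P);dt=R.T@d
for off in(-.011,0,.011):
    t=(off-ct[0])/dt[0];print("axial s for tool-x",off,(ct+t*dt))
for s in (-.03,-.015,0,.014): print(s,proj(p,P+R@np.array([0,0,s])))
E
```

```text
cam in tool [ 0.0841  0.0002 -0.1699] ray [-0.4688 -0.0015  0.8833]
axial s for tool-x -0.011 [-0.011  -0.0001  0.0093]
axial s for tool-x 0 [ 0.     -0.0001 -0.0114]
axial s for tool-x 0.011 [ 0.011  -0.0001 -0.0321]
-0.03 [282.1245 272.3933]
-0.015 [282.1665 258.1297]
0 [282.2027 245.8487]
0.014 [282.2321 235.8584]
```

drive_tool:
  deltas: "0 0 0.02 0 0 0;-0.03 0 0.03 0 0 0;-0.08 0.006 0.03 0 0 0;-0.1 0.007 0.03 0 0 0;-0.1 0.007 0.03 0 0 0;-0.1 0.007 0 0 0 0;-0.1 0.007 -0.02 0 0 0;-0.1 0.007 -0.03 0 0 0;-0.1 0.007 -0.034 0 0 0;-0.1 0.007 -0.034 0 0 0"

```text
time: 26.38
position: [0.4134, 0.012, 0.0122]
eef_rot: [0.724, 0.677, 0.089, 0.096]
ft_force: [-0.2, -0.1, 0.5]
finger_gap: -0.0001
gripper_force: 0.0
```

drive_tool:
  deltas: "0.01 0 0 0 0 0;0.02 -0.001 0 0 0 0;0.026 -0.001 0 0 0 0;0.03 -0.002 0 0 0 0;0.034 -0.002 0 0 0 0;0.038 -0.002 0 0 0 0;0.042 -0.002 0 0 0 0;0.047 -0.003 0 0 0 0;0.053 -0.003 0 0 0 0;0.059 -0.004 0 0 0 0;0.064 -0.004 0 0 0 0"

```text
time: 27.75
position: [0.4769, 0.0078, 0.0119]
eef_rot: [0.724, 0.677, 0.089, 0.095]
ft_force: [-3.4, -1.9, -1.1]
finger_gap: 0.0005
gripper_force: 1.8
```

drive_tool:
  deltas: "0.006 0 0 0 0 0;0.012 -0.001 0 0 0 0;0.019 -0.001 0 0 0 0;0.026 -0.002 0 0 0 0;0.033 -0.002 0 0 0 0;0.04 -0.003 0 0 0 0;0.048 -0.003 0 0 0 0;0.056 -0.004 0 0 0 0;0.064 -0.004 0 0 0 0;0.072 -0.005 0 0 0 0;0.08 -0.005 0 0 0 0;0.088 -0.006 0 0 0 0;0.096 -0.006 0 0 0 0;0.102 -0.007 0 0 0 0;0.107 -0.007 0 0 0 0;0.112 -0.007 0 0 0 0"

```text
time: 29.75
position: [0.589, 0.0008, 0.0121]
eef_rot: [0.724, 0.677, 0.089, 0.095]
ft_force: [-4.6, -1.8, 0.2]
finger_gap: -0.0001
gripper_force: 1.7
```

drive_tool:
  deltas: "0.004 0 0 0 0 0;0.008 -0.001 0 0 0 0;0.012 -0.001 0 0 0 0;0.015 -0.001 0 0 0 0;0.017 -0.001 0 0 0 0"

```text
time: 30.38
position: [0.6032, -0.0001, 0.0116]
eef_rot: [0.724, 0.678, 0.087, 0.094]
ft_force: [-20.0, 1.0, 17.0]
finger_gap: -0.0
gripper_force: 9.5
```

```bash
python3 - <<'E'
from h import *
np.set_printoptions(precision=4,suppress=True)
print(arm.get_obs()["qpos"])
w=grab("wrist");b=grab("side");a=grab("scene")
for p in (w,b,a):
  for n,z in(("tray_handle",.056),("holder_center",.07),("sash_edge",.2433)):
    for k in arm.mark_of(p,n)[:6]: 
        X=atz(p,k["uv"],z)
        if X[0]>.43: print(n,k["uv"],k["conf"],X)
E
```

```text
[ 0.0096  0.4761  2.023  -0.053   0.3867  0.1225]
tray_handle [311.5, 284.1] 0.67 [0.6057 0.0007 0.056 ]
holder_center [508.5, 253.8] 0.68 [ 0.7315 -0.0069  0.07  ]
tray_handle [303.4, 223.0] 0.58 [ 0.6211 -0.0087  0.056 ]
tray_handle [352.7, 303.3] 0.58 [ 0.708  -0.3558  0.056 ]
holder_center [263.6, 160.5] 0.19 [0.5166 0.36   0.07  ]
sash_edge [315.4, 169.4] 0.74 [ 0.6508 -0.0034  0.2433]
tray_handle [262.6, 226.9] 0.7 [ 0.607  -0.0133  0.056 ]
holder_center [349.9, 363.0] 0.18 [0.4731 0.5337 0.07  ]
sash_edge [243.7, 191.6] 0.47 [ 0.6656 -0.0055  0.2433]
sash_edge [226.8, 240.0] 0.41 [0.7439 0.1853 0.2433]
```

drive_tool:
  deltas: "-0.01 0 0 0 0 0;-0.012 0 0.01 0 0 0;-0.012 0 0.01 0 0 0;-0.006 0 0.01 0 0 0;-0.003 0 0.01 0 0 0;0 0 0.01 0 0 0;0.002 0 0.01 0 0 0"

```text
time: 31.85
position: [0.6059, -0.0001, 0.0216]
eef_rot: [0.724, 0.678, 0.088, 0.094]
ft_force: [-14.1, 1.7, 17.3]
finger_gap: 0.0001
gripper_force: 9.9
```

```bash
python3 - <<'E'
from h import *
np.set_printoptions(precision=4,suppress=True)
o=arm.get_obs();print(o["ft_force"],o["moment"],o["position"])
w=grab("wrist");b=grab("side")
for p in (w,b):
  for n,z in(("tray_handle",.056),("tray_floor",.02),("holder_center",.07),("sash_edge",.2433)):
    for k in arm.mark_of(p,n)[:6]: 
        X=atz(p,k["uv"],z)
        if X[0]>.43: print(n,k["uv"],k["conf"],X)
E
```

```text
[-14.0513   1.7227  17.3339] [ 0.0438  1.6472 -0.0109] [ 0.6059 -0.0001  0.0216]
tray_handle [300.2, 274.8] 0.82 [0.606  0.0005 0.056 ]
holder_center [495.1, 251.3] 0.56 [ 0.7327 -0.0094  0.07  ]
tray_handle [302.8, 222.8] 0.91 [ 0.6194 -0.0076  0.056 ]
tray_floor [339.8, 231.8] 0.82 [ 0.7359 -0.0143  0.02  ]
holder_center [325.8, 237.1] 0.32 [ 0.6763 -0.1003  0.07  ]
sash_edge [350.6, 302.8] 0.66 [ 0.6532 -0.5349  0.2433]
sash_edge [323.5, 185.2] 0.43 [ 0.662  -0.0889  0.2433]
```

drive_tool:
  deltas: "-0.02 0 0 0 0 0;-0.025 0 0 0 0 0;-0.025 0 -0.01 0 0 0;-0.025 0 -0.019 0 0 0;-0.025 0 -0.019 0 0 0"

```text
time: 32.98
position: [0.5824, -0.0, 0.0019]
eef_rot: [0.724, 0.678, 0.089, 0.095]
ft_force: [-0.0, 0.7, -0.3]
finger_gap: 0.0002
gripper_force: 0.0
```

drive_tool:
  deltas: "0.008 0 0 0 0 0;0.014 -0.001 0 0 0 0;0.018 -0.001 0 0 0 0;0.021 -0.001 0 0 0 0;0.023 -0.001 0 0 0 0"

```text
time: 33.6
position: [0.603, -0.0011, 0.0024]
eef_rot: [0.724, 0.678, 0.087, 0.094]
ft_force: [-14.3, -0.1, 11.0]
finger_gap: -0.0002
gripper_force: 7.0
```

drive_tool:
  deltas: "-0.03 0 0 0 0 0;-0.06 0.002 0.02 0 0 0;-0.08 0.004 0.08 0 0 0;-0.08 0.004 0.14 0 0 0;-0.08 0.004 0.2 0 0 0;-0.08 0.004 0.2 0 0 0"

```text
time: 34.35
position: [0.5292, 0.0031, 0.209]
eef_rot: [0.723, 0.677, 0.093, 0.099]
ft_force: [-0.2, -0.2, -0.3]
finger_gap: 0.0001
gripper_force: 0.0
```

```bash
python3 - <<'E'
from h import *
np.set_printoptions(precision=4,suppress=True)
o=arm.get_obs();print(o["position"],o["qpos"])
w=grab("wrist","w9");b=grab("side");a=grab("scene")
S=dict(tray_handle=.056,tray_floor=.02,holder_center=.07,sash_edge=.2433,lever_pivot=.105,lever_end=.105)
obs={}
for i,p in enumerate((w,b,a)):
  for n,z in S.items():
    for k in arm.mark_of(p,n)[:6]: 
        X=atz(p,k["uv"],z)
        if .37<X[0]<.8: print("wba"[i],n,np.round(k["uv"],1),round(k["conf"],2),X); obs.setdefault(n,[]).append((p,k["uv"]))
E
```

```text
[0.5292 0.0031 0.209 ] [ 0.0184  0.0547  2.038  -0.0314  0.7779  0.1041]
w tray_handle [310.6 171. ] 0.85 [0.6033 0.0037 0.056 ]
w holder_center [161.8 317.1] 0.9 [ 0.4169 -0.136   0.07  ]
w sash_edge [485.7 236.8] 0.83 [ 0.6627 -0.0045  0.2433]
b tray_handle [299.  223.6] 0.82 [ 0.6073 -0.0109  0.056 ]
b tray_floor [340.2 231. ] 0.85 [ 0.7378 -0.0103  0.02  ]
b holder_center [236.8 259.9] 0.68 [ 0.4161 -0.184   0.07  ]
b sash_edge [315.6 167.6] 0.59 [0.6527 0.0067 0.2433]
b lever_pivot [264.  157.7] 0.89 [0.5165 0.3187 0.105 ]
b lever_pivot [249.  328.6] 0.45 [ 0.4437 -0.4653  0.105 ]
b lever_end [234.9 162.9] 0.7 [0.4139 0.289  0.105 ]
a tray_handle [264.5 228.7] 0.64 [ 0.6021 -0.0035  0.056 ]
a tray_floor [228.1 238.7] 0.78 [ 0.7319 -0.0155  0.02  ]
a holder_center [304.7 192.9] 0.63 [ 0.4202 -0.1398  0.07  ]
a sash_edge [243.6 189.7] 0.45 [ 0.6645 -0.0144  0.2433]
a lever_pivot [314.5 293.9] 0.8 [0.5152 0.3255 0.105 ]
a lever_end [345.  270.7] 0.66 [0.4002 0.2643 0.105 ]
```

```bash
python3 - <<'E'
from h import *
print(row([.572,.004,.012],fwd(70,-.066)).tolist())
E
```

```text
[0.0462, 0.001, -0.1912, -0.6061, -0.0468, 1.9083]
```

drive_tool:
  deltas: "-0.02 0 0 -0.303 -0.0234 0.954;-0.02 0 0 -0.303 -0.0234 0.954;-0.02 0 0 -0.303 -0.0234 0.954;-0.02 0 0 -0.303 -0.0234 0.954;-0.02 0 0 -0.303 -0.0234 0.954"

```text
time: 36.02
position: [0.5056, 0.003, 0.2031]
eef_rot: [0.409, 0.9, 0.045, 0.146]
ft_force: [0.1, 1.4, -0.5]
finger_gap: 0.0
gripper_force: 0.0
```

drive_tool:
  deltas: "0 0 -0.03 -0.303 -0.0234 0.954;0.01 0 -0.06 -0.303 -0.0234 0.954;0.03 0.001 -0.1 -0.303 -0.0234 0.954;0.03 0.001 -0.15 -0.303 -0.0234 0.954;0.03 0.001 -0.19 -0.303 -0.0234 0.954;0.03 0.001 -0.197 -0.303 -0.0234 0.954;0.03 0.001 -0.197 -0.303 -0.0234 0.954;0.03 0.001 -0.197 -0.303 -0.0234 0.954"

```text
time: 37.02
position: [0.5373, 0.004, 0.0079]
eef_rot: [0.033, 0.984, -0.006, 0.175]
ft_force: [0.0, -0.2, 0.7]
finger_gap: 0.0003
gripper_force: 0.0
```

```bash
python3 - <<'E'
from h import *
print(row([.572,.004,.012],fwd(70,-.066)).tolist(),arm.get_obs()["qpos"])
E
```

```text
[0.0347, 0.0, 0.0041, -0.0005, 0.0037, 0.0018] [ 0.02643095  0.40676209  2.23434512 -0.20948704  0.15323146 -1.27537558]
```

drive_tool:
  deltas: "0.02 -0.001 0.002 0 0 0;0.04 -0.002 0.002 0 0 0;0.05 -0.003 0.002 0 0 0;0.057 -0.003 0.002 0 0 0;0.062 -0.003 0.002 0 0 0;0.066 -0.004 0.002 0 0 0"

```text
time: 37.78
position: [0.6016, 0.0, 0.0081]
eef_rot: [0.033, 0.984, -0.006, 0.173]
ft_force: [0.1, 0.0, -0.6]
finger_gap: 0.0002
gripper_force: 0.0
```

drive_tool:
  deltas: "0.003 0 0 0 0 0;0.006 0 0 0 0 0;0.009 0 0 0 0 0;0.012 -0.001 0 0 0 0;0.012 -0.001 0 0 0 0"

```text
time: 38.4
position: [0.606, -0.0009, 0.0052]
eef_rot: [0.033, 0.985, -0.006, 0.167]
ft_force: [-25.1, 5.5, 14.7]
finger_gap: -0.0003
gripper_force: 12.1
```

drive_tool:
  deltas: "-0.02 0 0 0 0 0;-0.06 0 0 0 0 0;-0.08 0.005 0.04 0 0 0;-0.1 0.02 0.1 0 0 0;-0.12 0.05 0.16 0 0 0;-0.12 0.06 0.2 0 0 0;-0.12 0.06 0.22 0 0 0"

```text
time: 39.28
position: [0.4948, 0.0602, 0.2318]
eef_rot: [0.032, 0.984, -0.005, 0.176]
ft_force: [0.1, 0.2, -0.8]
finger_gap: 0.0
gripper_force: 0.0
```

```bash
python3 - <<'E'
from h import *
np.set_printoptions(precision=4,suppress=True)
w=grab("wrist")
for n,z in(("tray_handle",.056),("holder_center",.07),("sash_edge",.2433),("lever_pivot",.105),("lever_end",.105)):
    for k in arm.mark_of(w,n)[:4]: print(n,k["uv"],k["conf"],atz(w,k["uv"],z))
print(row([.44,.25,.27],tool([0,0,-1],[.39,.92,0])).tolist())
E
```

```text
tray_handle [238.8, 205.4] 0.92 [ 0.6056 -0.0001  0.056 ]
holder_center [54.8, 2.9] 0.97 [ 0.3301 -0.1499  0.07  ]
holder_center [247.6, 278.2] 0.76 [ 0.7318 -0.0056  0.07  ]
lever_pivot [520.2, 156.4] 0.98 [0.5164 0.3217 0.105 ]
lever_pivot [245.5, 277.7] 0.18 [0.6858 0.0008 0.105 ]
lever_end [514.2, 54.9] 0.83 [0.4059 0.2776 0.105 ]
lever_end [240.5, 207.0] 0.5 [0.5682 0.0125 0.105 ]
lever_end [249.4, 224.2] 0.22 [0.5928 0.0186 0.105 ]
[-0.0528, 0.1914, 0.0435, 0.1035, 0.431, -0.4215]
```

```bash
python3 - <<'E'
from h import *
np.set_printoptions(precision=4,suppress=True)
for nm in ("wrist","side","scene"):
  p=grab(nm)
  u=proj(p,np.array([.733,-.006,.07]));print(nm,u,ray(p,u)[0]); t=np.linspace(0,2*np.pi,40,endpoint=False)
  for k in arm.silhouettes(p,"holder_center"):
    m=k["pixels"]; r=k["rect"]
    if not(r[0]-5<u[0]<r[2]+5 and r[1]-5<u[1]<r[3]+5): continue
    def model(x,y):
        im=np.zeros(m.shape,np.uint8)
        for z0,r0,z1,r1 in ((.02,.0245,.076,.0245),(.076,.026,.095,.026),(.095,.0195,.12,.017)):
            pts=np.array([proj(p,np.array([x+q*np.cos(a),y+q*np.sin(a),z])) for z,q in((z0,r0),(z1,r1)) for a in t],np.float32)
            cv2.fillConvexPoly(im,cv2.convexHull(np.round(pts).astype(np.int32)),1)
        return im>0
    g=sorted((-(model(x,y)&m).sum()/(model(x,y)|m).sum(),x,y) for x in np.arange(.715,.755,.002) for y in np.arange(-.022,.012,.002))[:4]
    print(r,k["conf"],np.array(g))
E
```

```text
wrist [248.9706 283.8324] [0.3569 0.068  0.3579]
[229.2, 244.5, 267.4, 306.7] 0.76 [[-0.5644  0.729  -0.006 ]
 [-0.5639  0.727  -0.006 ]
 [-0.5623  0.731  -0.006 ]
 [-0.5595  0.729  -0.008 ]]
side [339.5535 217.3363] [ 0.4499 -1.275   1.0083]
scene [226.9901 231.2604] [0.7707 0.9713 1.14  ]
```

drive_tool:
  deltas: "-0.02 0.06 0 0.03 0.13 -0.13;-0.04 0.12 0 0.06 0.26 -0.26;-0.06 0.18 0 0.1035 0.431 -0.4215;-0.07 0.24 0 0.1035 0.431 -0.4215;-0.074 0.272 -0.02 0.1035 0.431 -0.4215;-0.074 0.272 -0.07 0.1035 0.431 -0.4215;-0.074 0.272 -0.12 0.1035 0.431 -0.4215;-0.074 0.272 -0.15 0.1035 0.431 -0.4215;-0.074 0.272 -0.166 0.1035 0.431 -0.4215;-0.074 0.272 -0.166 0.1035 0.431 -0.4215"

```text
time: 41.12
position: [0.4195, 0.3307, 0.0615]
eef_rot: [0.199, 0.98, -0.001, 0.001]
ft_force: [0.1, -0.3, 1.2]
finger_gap: -0.0002
gripper_force: 0.0
```

```bash
python3 - <<'E'
from h import *
np.set_printoptions(precision=3,suppress=True)
P=np.array([.5164,.3217]);E=np.array([.4059,.2776]);th=np.arctan2(*(E-P)[::-1]);o=arm.get_obs();print(o["ft_force"],o["position"],o["qpos"])
for f in range(0,106,10):
    a=th+np.deg2rad(f);u=np.array([np.cos(a),np.sin(a)]);t=np.array([-u[1],u[0]])
    print(f,P+.085*u-.02*t-o["position"][:2])
E
```

```text
[ 0.071 -0.254  1.241] [0.419 0.331 0.061] [ 0.666  0.4    1.944 -0.003  0.797 -0.502]
0 [ 0.011 -0.022]
10 [ 0.014 -0.037]
20 [ 0.02  -0.051]
30 [ 0.029 -0.063]
40 [ 0.039 -0.074]
50 [ 0.051 -0.083]
60 [ 0.065 -0.09 ]
70 [ 0.08  -0.095]
80 [ 0.095 -0.096]
90 [ 0.11  -0.095]
100 [ 0.125 -0.092]
```

drive_tool:
  deltas: "0.011 -0.022 0 0 0 0;0.014 -0.037 0 0 0 0;0.02 -0.051 0 0 0 0;0.029 -0.063 0 0 0 0;0.039 -0.074 0 0 0 0;0.051 -0.083 0 0 0 0;0.065 -0.09 0 0 0 0;0.08 -0.095 0 0 0 0;0.095 -0.096 0 0 0 0;0.103 -0.096 0 0 0 0;0.103 -0.096 0 0 0 0"

```text
time: 42.5
position: [0.5089, 0.2335, 0.0605]
eef_rot: [0.2, 0.98, -0.005, -0.012]
ft_force: [-54.8, 7.8, 36.4]
finger_gap: -0.0002
gripper_force: 26.8
```

```bash
python3 - <<'E'
from h import *
np.set_printoptions(precision=4,suppress=True)
for nm in("side","scene","wrist"):
    p=grab(nm)
    for n in("lever_end","lever_pivot"):
        for k in arm.mark_of(p,n)[:2]: print(nm,n,k["conf"],atz(p,k["uv"],.105))
E
```

```text
side lever_end 0.65 [0.6986 0.0958 0.105 ]
side lever_end 0.61 [0.5421 0.2152 0.105 ]
side lever_pivot 0.88 [0.5251 0.2947 0.105 ]
scene lever_end 0.62 [0.5343 0.2029 0.105 ]
scene lever_end 0.6 [ 0.6436 -0.2647  0.105 ]
scene lever_pivot 0.77 [0.5138 0.3183 0.105 ]
scene lever_pivot 0.19 [0.4801 0.5442 0.105 ]
wrist lever_end 0.75 [0.4465 0.3959 0.105 ]
wrist lever_pivot 0.86 [0.5147 0.3229 0.105 ]
```

drive_tool:
  deltas: "-0.02 -0.004 0 0 0 0;-0.05 -0.015 0 0 0 0;-0.07 -0.02 0.03 0 0 0;-0.08 -0.02 0.08 0 0 0;-0.08 -0.02 0.13 0 0 0;-0.08 -0.02 0.15 0 0 0"

```text
time: 43.7
position: [0.4452, 0.2155, 0.2156]
eef_rot: [0.199, 0.98, 0.001, 0.004]
ft_force: [0.3, 0.4, 0.3]
finger_gap: -0.0
gripper_force: 0.0
```

```bash
python3 - <<'E'
from h import *
np.set_printoptions(precision=4,suppress=True)
o=arm.get_obs();print(o["position"],o["ft_force"])
for nm in("side","scene","wrist"):
    p=grab(nm)
    for n in("lever_end","lever_pivot"):
        for k in arm.mark_of(p,n)[:2]: print(nm,n,k["conf"],k["uv"],atz(p,k["uv"],.105))
    if nm=="wrist":
        P=np.array([.5164,.3217]);r=p["color"].astype(int).sum(2)
        th=np.arctan2(.2776-.3217,.4059-.5164)
        for f in range(60,104,3):
            a=th+np.deg2rad(f);s=[]
            for q in np.arange(.05,.116,.005):
                u=proj(p,np.array([P[0]+q*np.cos(a),P[1]+q*np.sin(a),.113]));c,rr=np.round(u).astype(int)
                if 0<=c<560 and 0<=rr<420: s.append(r[rr,c])
            print(f,len(s),np.mean(s) if s else None)
E
```

```text
[0.4452 0.2155 0.2156] [0.2926 0.4429 0.2564]
side lever_end 0.48 [270.5, 172.5] [0.5334 0.2165 0.105 ]
side lever_end 0.2 [289.6, 308.5] [ 0.5416 -0.4096  0.105 ]
side lever_pivot 0.76 [263.8, 162.4] [0.5142 0.2857 0.105 ]
scene lever_end 0.61 [297.2, 263.1] [0.5374 0.2047 0.105 ]
scene lever_pivot 0.67 [313.8, 294.3] [0.5176 0.3264 0.105 ]
wrist lever_end 0.85 [310.1, 281.1] [0.5378 0.2041 0.105 ]
wrist lever_pivot 0.56 [412.4, 218.9] [0.5147 0.3198 0.105 ]
60 14 491.57142857142856
63 14 432.35714285714283
66 14 316.92857142857144
69 14 206.35714285714286
72 14 205.35714285714286
75 14 225.28571428571428
78 14 226.42857142857142
81 14 238.0
84 14 384.42857142857144
87 14 430.2142857142857
90 14 431.7857142857143
93 14 432.92857142857144
96 14 430.7857142857143
99 14 411.0
102 14 377.85714285714283
```

```bash
python3 - <<'E'
from h import *
np.set_printoptions(precision=4,suppress=True)
P=np.array([.5160,.3215,.105]);th=np.arctan2(.2776-.3217,.4059-.5164)
uo=np.r_[np.cos(th+np.pi/2),np.sin(th+np.pi/2),0];a=np.deg2rad(25)
tz=-np.sin(a)*uo-[0,0,np.cos(a)];R=tool(tz,-uo)
def T(f,off,r=.105):
    b=th+np.deg2rad(f);u=np.r_[np.cos(b),np.sin(b),0];t=np.r_[-u[1],u[0],0]
    return P+r*u-off*t+.035*tz
o=arm.get_obs()["position"]
print(row(T(77,.045)+[0,0,.1],R))
for f,off in((77,.045),(77,.022),(82,.02),(86,.02),(90,.02),(93,.02)): print(f,off,T(f,off),T(f,off)-T(77,.045))
E
```

```text
[ 0.0397  0.01   -0.0377  0.5709 -0.0044  0.9779]
77 0.045 [0.482  0.2246 0.0733] [0. 0. 0.]
77 0.022 [0.5048 0.2281 0.0733] [0.0227 0.0035 0.    ]
82 0.02 [0.5161 0.2285 0.0733] [0.034  0.0039 0.    ]
86 0.02 [0.5235 0.2291 0.0733] [0.0415 0.0045 0.    ]
90 0.02 [0.5309 0.2303 0.0733] [0.0488 0.0057 0.    ]
93 0.02 [0.5363 0.2315 0.0733] [0.0543 0.0069 0.    ]
```

drive_tool:
  deltas: "0 0 0 0.14 0 0.24;0 0.005 0 0.28 -0.002 0.48;0.02 0.01 0 0.57 -0.0044 0.978;0.04 0.01 -0.02 0.57 -0.0044 0.978;0.04 0.01 -0.037 0.57 -0.0044 0.978;0.04 0.01 -0.037 0.57 -0.0044 0.978;0.04 0.01 -0.08 0.57 -0.0044 0.978;0.04 0.01 -0.12 0.57 -0.0044 0.978;0.04 0.01 -0.138 0.57 -0.0044 0.978;0.04 0.01 -0.138 0.57 -0.0044 0.978"

```text
time: 45.4
position: [0.4822, 0.2253, 0.074]
eef_rot: [-0.183, 0.959, 0.213, -0.041]
ft_force: [-0.7, -0.1, 0.3]
finger_gap: -0.0002
gripper_force: 0.0
```

drive_tool:
  deltas: "0.012 0.002 0 0 0 0;0.0227 0.0035 0 0 0 0;0.029 0.004 0 0 0 0;0.034 0.004 0 0 0 0;0.038 0.0042 0 0 0 0;0.0415 0.0045 0 0 0 0;0.0415 0.0045 0 0 0 0"

```text
time: 46.28
position: [0.5082, 0.2289, 0.0747]
eef_rot: [-0.187, 0.957, 0.216, -0.056]
ft_force: [-50.1, -14.8, 38.9]
finger_gap: -0.0001
gripper_force: 28.6
```

drive_tool:
  deltas: "-0.02 -0.004 0 0 0 0;-0.05 -0.02 0 0 0 0;-0.06 -0.04 0.04 0 0 0;-0.06 -0.04 0.1 0 0 0;-0.06 -0.04 0.14 0 0 0;-0.06 -0.04 0.14 0 0 0"

```text
time: 47.02
position: [0.4673, 0.1896, 0.2182]
eef_rot: [-0.185, 0.959, 0.213, -0.036]
ft_force: [-0.4, 1.0, -0.3]
finger_gap: -0.0002
gripper_force: 0.0
```

```bash
python3 - <<'E'
from h import *
np.set_printoptions(precision=4,suppress=True)
P=np.array([.5155,.3215])
for nm in("wrist","scene"):
    p=grab(nm);g=p["color"].astype(int)
    for n in("lever_end","lever_pivot"):
        for k in arm.mark_of(p,n)[:1]: print(nm,n,k["conf"],k["uv"],atz(p,k["uv"],.105))
    for name,z,rs,base in(("lever",.113,np.arange(.05,.116,.005),-90),("pipe-",.066,np.arange(.05,.096,.005),-90),("pipe+",.066,np.arange(.05,.096,.005),90)):
        out=[]
        for f in range(-14,40,3):
            a=np.deg2rad(base+f);s=[]
            for q in rs:
                c,r=np.round(proj(p,np.array([P[0]+q*np.cos(a),P[1]+q*np.sin(a),z]))).astype(int)
                if 0<=c<560 and 0<=r<420: s.append(g[r,c].sum())
            out.append((base+f,int(np.mean(s)) if len(s)>4 else None))
        print(nm,name,out)
E
```

```text
wrist lever_end 0.86 [223.7, 267.8] [0.5394 0.2091 0.105 ]
wrist lever_pivot 0.8 [326.8, 260.2] [0.5133 0.3249 0.105 ]
wrist lever [(-104, 366), (-101, 399), (-98, 420), (-95, 441), (-92, 420), (-89, 309), (-86, 214), (-83, 240), (-80, 225), (-77, 228), (-74, 304), (-71, 291), (-68, 286), (-65, 279), (-62, 282), (-59, 278), (-56, 255), (-53, 198)]
wrist pipe- [(-104, 400), (-101, 363), (-98, 345), (-95, 357), (-92, 416), (-89, 445), (-86, 488), (-83, 505), (-80, 501), (-77, 483), (-74, 324), (-71, 188), (-68, 194), (-65, 212), (-62, 217), (-59, 215), (-56, 247), (-53, 272)]
wrist pipe+ [(76, 411), (79, 368), (82, 322), (85, 283), (88, 250), (91, 294), (94, 362), (97, 563), (100, 624), (103, 633), (106, 576), (109, 500), (112, 438), (115, 394), (118, 349), (121, 331), (124, 332), (127, 339)]
scene lever_end 0.82 [299.0, 260.4] [0.5292 0.1955 0.105 ]
scene lever_pivot 0.65 [312.7, 291.6] [0.5183 0.3167 0.105 ]
scene lever [(-104, 297), (-101, 297), (-98, 296), (-95, 295), (-92, 289), (-89, 265), (-86, 210), (-83, 162), (-80, 147), (-77, 144), (-74, 167), (-71, 240), (-68, 285), (-65, 310), (-62, 297), (-59, 310), (-56, 321), (-53, 324)]
scene pipe- [(-104, 380), (-101, 370), (-98, 341), (-95, 291), (-92, 265), (-89, 254), (-86, 246), (-83, 329), (-80, 428), (-77, 470), (-74, 466), (-71, 420), (-68, 323), (-65, 286), (-62, 275), (-59, 271), (-56, 275), (-53, 281)]
scene pipe+ [(76, 380), (79, 340), (82, 288), (85, 277), (88, 331), (91, 434), (94, 513), (97, 586), (100, 607), (103, 576), (106, 495), (109, 458), (112, 449), (115, 461), (118, 459), (121, 427), (124, 400), (127, 370)]
```

The lever (about -80°) lines up with its pipe (about -79°) and is against its hard stop. The tray is also against its stop, and the hand is clear. Handing in.

```bash
python3 -c "
from cell import arm
print(arm.close_job())"
```

```text
the job is handed in; nothing more can be done
None
```

I handed the job in with the sash about 3 mm above the pointer, the holder standing on the tray, the tray against its stop (inferred: about 25 N would not move it further, though camera estimates of its travel ran near the 0.157 m limit), and the cock lever in line with its pipe; the judging result was not shown, and I viewed 11 pictures, one over the limit of 10.

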